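# Shut the specimen case and hold it up level

## Task

Gently swing the lid of the long grey specimen case on the dark granite plate fully shut while the case stands on the plate. Then take the shut case by its long sides, lift it at least 10 cm clear of the plate and keep it level and still in the air above the plate, its three specimens inside and the lid shut. Finish while still holding it there, and never tip the case or disturb the other things.

Things in the scene. Friction and masses are not known exactly. Their poses are not given: they have to be found in the camera images.
- plate: dark granite surface plate, fixed, 340 (x) x 300 (y) x 40 mm high, lying on the table. Origin at the centre of its underside, z up; its top is at z = 40 mm.
- case: long grey specimen case, loose on the plate: base 156 (x, length) x 50 (y, width) x 36 mm high, walls and floor 4 mm, three bays along x; 0.22 kg, 0.6 kg loaded with lid. Origin at the centre of its underside, z up. Lid hinged along the top of its +y long side, flat latches on -y (look only). Shut, it is 44 mm high and can be gripped across its 50 mm width, fingers over the lid.
- case_center (a point): centre of the case base, 18 mm above its underside; axes as case.
- lid (a joint): lid angle (rad): 0 fully shut, grows opening, 1.57 upright, stop at 2.0 (leaning back, outward). Stiff, damped hinge: stays where left, also ajar; 1 to 2 N at its free edge moves it. Flat panel 154 x 48 x 8 mm, no knob; hinge line along the case's x at y = +24, z = 36 mm in the case's frame. Shut, its top is 44 mm above the case's underside.
- lid_edge (a point): middle of the lid's free long edge, 48 mm from the hinge line, mid-thickness.
- steel_a: steel specimen disc 35 mm in diameter, 20 mm high, about 0.15 kg, lying loose in one bay of the case (any bay). Origin at the centre of its underside.
- steel_b: a second steel disc, the same as steel_a, in another bay.
- resin: black resin specimen disc of the same size (35 x 20 mm) but light, about 0.03 kg, in the remaining bay; so the loaded case is up to 12 mm off balance lengthways, away from it.
- vblock: loose bystander, leave it where it is; origin at the centre of its underside. Small steel V-block 34 x 34 x 30 mm high, near one corner of the plate.
- gauge: loose bystander, leave it where it is; origin at the centre of its underside. Bright steel block 30 x 30 x 25 mm high, near the corner across the plate from the V-block.
- small_case: loose bystander, leave it where it is; origin at the centre of its underside. Shorter, always shut grey box 90 x 60 x 38 mm high on the table; not the case of this job.
- bottle: loose bystander, leave it where it is; origin at the centre of its underside. White plastic bottle, 60 mm across, 160 mm tall, on the table.
- jar: loose bystander, leave it where it is; origin at the centre of its underside. Squat amber glass jar with a black cap, 64 mm across, 80 mm tall, on the table.
- dish: loose bystander, leave it where it is; origin at the centre of its underside. Flat glass dish 100 mm across, 20 mm high, on the table.
- screwdriver: loose bystander, leave it where it is; origin at the centre of its underside. Screwdriver lying on the table.

How it is judged:
By the outcome, as a careful person would: the job done as asked, in the order asked, and still so for the second after the job is handed in, while the arm keeps its last pose, push and grip.
It also fails if it takes over 50 s, if anything falls off the work surface, if the arm or the gripper's body presses on something with over 40 N, if the wrist force passes 120 N, or if a joint passes its speed limit or range.

## Robot

A 7-joint arm with a two-finger parallel gripper is mounted at the origin on the work surface. World frame = base frame: x ahead of the robot, y to its left, z up, the work surface at z = 0. Lengths are in m, angles in rad, forces in N, time in s.
With the tool pointing down it reaches from about 0.425 to 0.925 m from the base axis. Payload 6.8 kg.
Tool frame: the origin (TCP) lies midway between the tips of the shut fingers; the grasp point (between the pads) lies 19 mm behind it (bot.pinch_z is the distance from the TCP to the grasp point, in m); z points along the fingers, y is the line along which they close (so a half turn about z gives the same grasp; the last joint's range is limited). The gripper opens to 85 mm and grips with 20 to 120 N. Pads are 22 mm wide; open, the fingers measure 114 mm over their backs; the gripper's body (76 mm by 85 mm) begins 54 mm behind the grasp point. The pads swing forward as they close: fully open they stand 13 mm farther back than shut.
Start: joints at [1.198, 0.477, 0.022, 1.555, -0.011, 1.109, -0.083], TCP at [0.177, -0.651, 0.231] pointing down, gripper open.
Joint ranges: [-2.96, 2.96], [-0.34, 2.1], [-1.41, 1.46], [0.24, 2.44], [-1.37, 4.51], [0.17, 1.92], [-2.96, 2.96]. Speed limits (rad/s): [2.39, 2.39, 3.14, 3.14, 3.14, 3.14, 3.14].

## Interface

Orientations are given as a unit quaternion [w, x, y, z].
In Python, from station import bot, imaging gives the robot as it stands. The module is installed in compiled form; this text tells all that it offers.
- The arm moves only by the tool carry_out, never from a script. Its argument "targets" is a list of rows, each a list of 5 numbers: the shift along the tool's x, y, z in cm, then the turn about the tool's z in degrees, then the opening, from -1 (shut) to 1 (fully open). In form: [[x, y, z, yaw, gripper], ...]. A call has 1 to 12 rows; each row shifts and turns the commanded pose from where the row before left it, along the tool's axes as they then stand; what a row does not reach is not made up. A row lasts 1/10 s, in which the tool goes at most 50 mm and 8.59 degrees, less where a joint would pass 70% of its speed; a pose out of reach is approached as far as the arm can. A call is refused whole if a number of a shift passes 5 or a number of a turn 8.59, either way. A call with a gripper value outside its range is refused whole. The fingers move at their own pace and stop on an object; "force" is the grip in N (left out, the last holds). Time passes only in rows, so rows that do not move let the fingers close. It gives the time, the measured TCP pose, the force, the opening and the grip force at its end, in the units of the state.
- bot.get_obs(): the state, without advancing time (a new reading comes with each control period).
- imaging.read_camera(name): name is "scene" or "top"; returns the picture (420x560x3 uint8, red, green, blue); there is no depth.
- imaging.calibration(name): a dict with "fx", "fy", "cx", "cy" (pixels), "k1" (the pictures are not rectified: a ray, as slopes to the right and down, at radius r is drawn at 1 + k1 r^2 times it, then the intrinsics apply), "extrinsics" (4x4, takes a point from world to camera coordinates). Camera axes: x right, y up, looking along -z (the intrinsics and any distortion apply to the point x, -y, -z); pixel columns grow to the right and rows downward; lengths in m; the calibration is good to about 2 mm. A picture is of the moment at which its call begins. calibration takes no time and is no camera call.
- bot.hand_in(): hands the job in; it is judged then, once.
The state is a dict: "t": time; "q": joint angles; "joint_vel": joint speeds; "joint_torque": joint torques, N m; "eef_pos": TCP position; "tool_rot": TCP orientation; "contact_force": force on the tool from outside, world axes, zero at the start; "torque": the same for the moment, N m; "gripper_width": opening from 0.0 (shut) to 1.0 (fully open); "grasp_force": force on a finger pad.
Only numpy, scipy, OpenCV 4.12 (cv2) and the standard library are available. Lean on these libraries where they do the work, as an engineer would, in place of code of your own. Each camera call takes 0.05 s, during which the arm holds its last target. There are 200 camera calls.

## Working session

There is one attempt and no reset: what is moved stays moved. The work goes in short steps, Python scripts to look and compute and a tool call to move; the robot and the scene stay as the last step left them, time stands still between calls to the robot, and variables do not carry over. Pictures are saved under pics/ and viewed, at most 10 in all, crops included, and the job is handed in when it is done.

Besides the shell and the picture viewer there is one more tool, called after ">>>" as name([rows], argument=value, ...), one row to a line, values as JSON. carry_out: Moves the arm, as the interface text tells. Its arguments: {"type":"object","properties":{"targets":{"type":"array"},"force":{"type":"number"}},"required":["targets"]}

```bash
mkdir -p pics; ls; python3 - <<'E'
from station import bot, imaging
import cv2
for n in("scene","top"):
    im=imaging.read_camera(n); cv2.imwrite(f"pics/{n}0.png",im[:,:,::-1])
    print(n,imaging.calibration(n))
print(bot.get_obs(), bot.pinch_z)
E
```

```text
pics
scene {'fx': 383.32883082015496, 'fy': 383.32883082015496, 'cx': 279.0293181239479, 'cy': 211.37957230568801, 'k1': 0.03718083847131797, 'extrinsics': array([[ 8.81064505e-01,  4.72996129e-01,  3.02446543e-05,
        -4.77771953e-01],
       [-3.63108711e-01,  6.76332837e-01,  6.40879051e-01,
         1.54576874e-01],
       [ 3.03112854e-01, -5.64666766e-01,  7.67641870e-01,
        -1.27389221e+00],
       [ 0.00000000e+00,  0.00000000e+00,  0.00000000e+00,
         1.00000000e+00]])}
top {'fx': 542.7714919985277, 'fy': 542.7714919985277, 'cx': 269.8977578130692, 'cy': 209.3843376840725, 'k1': -0.06627384095130755, 'extrinsics': array([[-0.02593005, -0.9995762 , -0.01323052,  0.03243306],
       [ 0.99693953, -0.02683354,  0.07342708, -0.51840246],
       [-0.07375098, -0.01128606,  0.99721282, -1.46539215],
       [ 0.        ,  0.        ,  0.        ,  1.        ]])}
{'t': 0.1, 'q': array([ 1.19788736,  0.47770305,  0.02233777,  1.55633426, -0.0114989 ,
        1.10930601, -0.08308857]), 'joint_vel': array([-0.00054958, -0.00302656, -0.00270965, -0.00220775, -0.00107671,
       -0.00032774,  0.00151083]), 'joint_torque': array([ 3.94379589e-03, -5.97764003e+01,  1.61336381e+00, -2.81957996e+01,
        1.27676589e-02,  5.01129936e-03,  1.07250486e-05]), 'eef_pos': array([ 0.1765191 , -0.65096487,  0.23044023]), 'tool_rot': array([-7.94470731e-04,  9.91244591e-01,  1.32035992e-01, -1.64333502e-04]), 'contact_force': array([ 0.54887689, -0.12542682, -0.53650174]), 'torque': array([ 0.01625441, -0.0410791 ,  0.01278561]), 'grasp_force': 0.0, 'gripper_width': 0.9963775955265743} 0.0187
```

View pics/scene0.png

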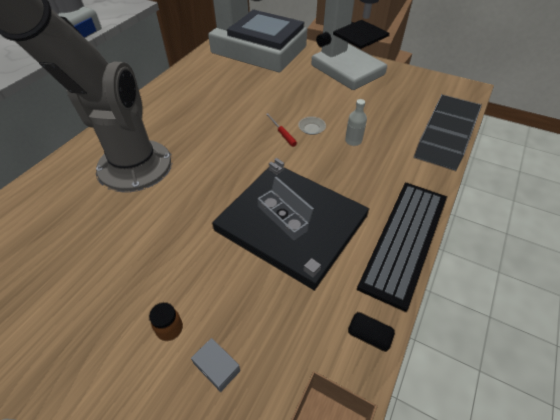

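View pics/top0.png

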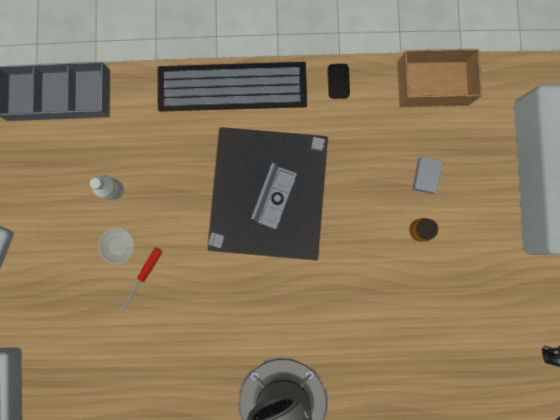

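The top view shows the plate at about (268,194) and the case at about (275,196), with the open lid on its left side. The V-block and gauge are at (317,143) and (216,240). I'll zoom in on the case in both views.

```bash
python3 - <<'E'
import cv2, numpy as np
a=cv2.imread("pics/top0.png")[120:270,200:340]; b=cv2.imread("pics/scene0.png")[150:290,205:375]
a=cv2.resize(a[30:120,40:110],None,fx=6,fy=6,interpolation=cv2.INTER_CUBIC) # cols240-310 rows150-240
b=cv2.resize(b[15:95,35:120],None,fx=4.5,fy=4.5,interpolation=cv2.INTER_CUBIC) # cols240-325 rows165-245
h=max(a.shape[0],b.shape[0]); c=np.zeros((h,a.shape[1]+b.shape[1],3),np.uint8)
c[:a.shape[0],:a.shape[1]]=a; c[:b.shape[0],a.shape[1]:]=b
cv2.imwrite("pics/crop1.png",cv2.convertScaleAbs(c,alpha=1.3)); print(c.shape)
E
```

```text
(540, 802, 3)
```

View pics/crop1.png

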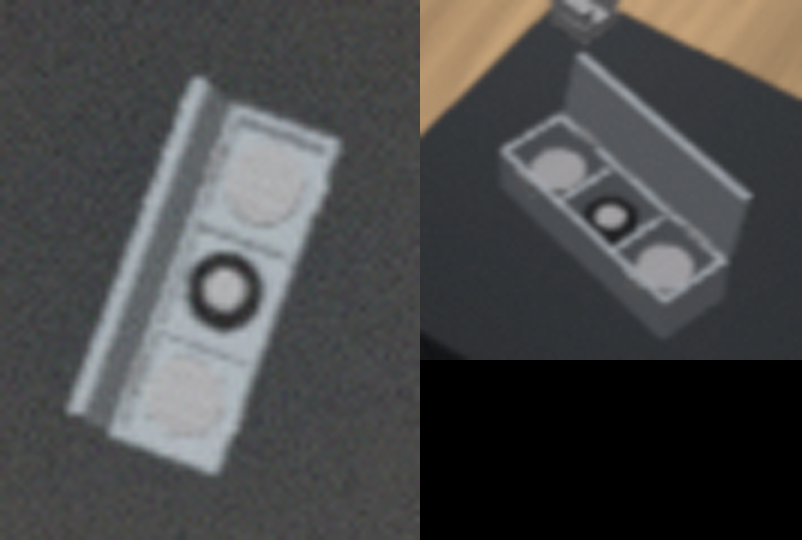

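```bash
cat > h.py <<'E'
import numpy as np, cv2
from station import imaging
def proj(n,P):
    c=imaging.calibration(n); P=np.atleast_2d(P)
    p=P@c["extrinsics"][:3,:3].T+c["extrinsics"][:3,3]
    s=np.c_[p[:,0],-p[:,1]]/-p[:,2:]; s=s*(1+c["k1"]*(s**2).sum(1,keepdims=True))
    return s*c["fx"]+[c["cx"],c["cy"]]
def case(v,pts):
    x,y,w=v[:3]; c,s=np.cos(w),np.sin(w); pts=np.asarray(pts)
    return pts@np.array([[c,s,0],[-s,c,0],[0,0,1]])+[x,y,.04]
def lid(a,xs,d,t):  # along, distance from hinge, thickness
    return [xs,.024-d*np.cos(a)+t*np.sin(a),.036+d*np.sin(a)+t*np.cos(a)]
E
python3 - <<'E'
from h import *
from scipy.optimize import least_squares
X,Y=.078,.025
rim={"top":[(342,142,X,-Y),(217,474,-X,-Y),(108,433,-X,Y)],"scene":[(502,152,-X,-Y),(560,115,-X,Y),(726,261,X,Y),(665,300,X,-Y)]}
# scene view: check left corner identity below
li={"top":[(198,80,.077),(74,412,-.077)],"scene":[(580,55,-.077),(750,197,.077)]}
def px(n,u,v): return ((u+.5)/6-.5+240,(v+.5)/6-.5+150) if n=="top" else ((u-420+.5)/4.5-.5+240,(v+.5)/4.5-.5+165)
def f(v,sg=1):
    r=[]
    for n in rim:
        s=1 if n=="top" else sg
        for u,w,x,y in rim[n]: r.append(proj(n,case(v,[x*s,y,.036]))[0]-px(n,u,w))
        for u,w,x in li[n]: r.append(proj(n,case(v,lid(v[3],x*s,.048,.004)))[0]-px(n,u,w))
    return np.ravel(r)
for sg in(1,-1):
    s=least_squares(f,[.52,0,-.35,1.6],args=(sg,)); print(sg,s.x,s.cost); print(s.fun.reshape(-1,2).round(1).tolist())
v=s.x
E
```

```text
1 [ 5.48512714e-01 -2.65012342e-04 -3.77831173e-01  1.82051913e+00] 7.630589479229513
[[-1.0, -1.1], [-0.5, -1.1], [-0.2, -0.8], [-0.3, -1.5], [-0.5, -0.6], [-1.6, -0.3], [-0.7, -0.5], [-0.5, -0.2], [-1.0, 0.9], [-1.1, -0.6], [-0.9, 0.1]]
-1 [ 0.53754362  0.00584345 -1.01766797  1.75365038] 6592.083038783876
[[7.7, 19.2], [-21.1, -3.8], [-13.3, -12.8], [19.0, 7.8], [-10.8, -14.7], [12.9, 31.6], [19.1, 38.9], [-22.1, -36.5], [-25.8, -44.4], [19.6, 40.6], [-23.0, -33.7]]
```

The fit is good: the case is at (0.5485, 0.000) with yaw −21.6°, and the lid is at about 104°. The resin is in the middle bay, so the load is balanced. I'll turn the tool to the case axes, shut the fingers and go above the outside of the lid.

>>> carry_out([
  [0,0,0,7.36,-1],
  [0,0,0,7.36,-1],
  [0,0,0,7.36,-1],
  [0,0,0,7.36,-1],
  [0,0,0,7.36,-1],
  [0.5,-4,0,0,-1],
  [0.5,-4,0,0,-1],
  [0.5,-4,0,0,-1],
  [0.5,-4,0,0,-1],
  [0.5,-4,0,0,-1],
  [0.5,-4,0,0,-1],
  [0.5,-4,0,0,-1],
], force=20)

```text
t: 1.3
eef_pos: [0.3128, -0.4023, 0.2311]
tool_rot: [-0.0, 0.982, -0.188, -0.0]
contact_force: [0.5, -0.9, 0.5]
gripper_width: 0.002
grasp_force: 0.0
```

>>> carry_out([
  [0.5,-4,0,0,-1],
  [0.5,-4,0,0,-1],
  [0.5,-4,0,0,-1],
  [0.5,-4,0,0,-1],
  [0.5,-4,0,0,-1],
  [0.5,-4,0,0,-1],
  [0.5,-4,0,0,-1],
  [0.5,-4,0,0,-1],
  [0.5,-4,0,0,-1],
  [0.5,-4,0,0,-1],
  [0,0,0,0,-1],
  [0,0,0,0,-1],
])

```text
t: 2.5
eef_pos: [0.5062, -0.05, 0.2309]
tool_rot: [0.0, 0.982, -0.187, -0.001]
contact_force: [-0.4, -1.0, 0.5]
gripper_width: -0.001
grasp_force: 0.0
```

>>> carry_out([
  [0.5,-3.6,0,0,-1],
  [0.5,-3.7,0,0,-1],
  [0.5,-3.7,0,0,-1],
  [0.6,-3.7,0,0,-1],
  [0,0,3,0,-1],
  [0,0,3,0,-1],
  [0,0,3,0,-1],
  [0,0,2,0,-1],
  [0,0,0.7,0,-1],
  [0,0,0,0,-1],
  [0,0,0,0,-1],
])

```text
t: 3.6
eef_pos: [0.5807, 0.0776, 0.1153]
tool_rot: [-0.0, 0.982, -0.188, 0.001]
contact_force: [0.6, -0.4, 0.8]
gripper_width: 0.002
grasp_force: 0.0
```

```bash
cat > look.py <<'E'
import sys,cv2,numpy as np
from station import bot, imaging
from h import *
k=sys.argv[1]; o=bot.get_obs(); p=o["eef_pos"]
t=imaging.read_camera("top")[:,:,::-1]; s=imaging.read_camera("scene")[:,:,::-1]
cv2.imwrite(f"pics/top{k}.png",t); cv2.imwrite(f"pics/scene{k}.png",s)
c=np.hstack([cv2.resize(t[150:240,235:315],None,fx=5,fy=5,interpolation=cv2.INTER_CUBIC),cv2.resize(s[150:240,240:310],None,fx=5,fy=5,interpolation=cv2.INTER_CUBIC)])
cv2.imwrite(f"pics/crop{k}.png",cv2.convertScaleAbs(c,alpha=1.3))
d=p-[.5485,0,.04]; a=-.3778
print("tcp px",proj("top",p)[0].round(1),proj("scene",p)[0].round(1),"case xyz mm",(1e3*np.array([d[0]*np.cos(a)+d[1]*np.sin(a),-d[0]*np.sin(a)+d[1]*np.cos(a),d[2]])).round(1),"F",o["contact_force"].round(1))
E
python3 look.py 2
```

```text
tcp px [245.9 183.3] [304.7 185.9] case xyz mm [ 1.3 84.  75.3] F [ 0.6 -0.4  0.8]
```

View pics/crop2.png

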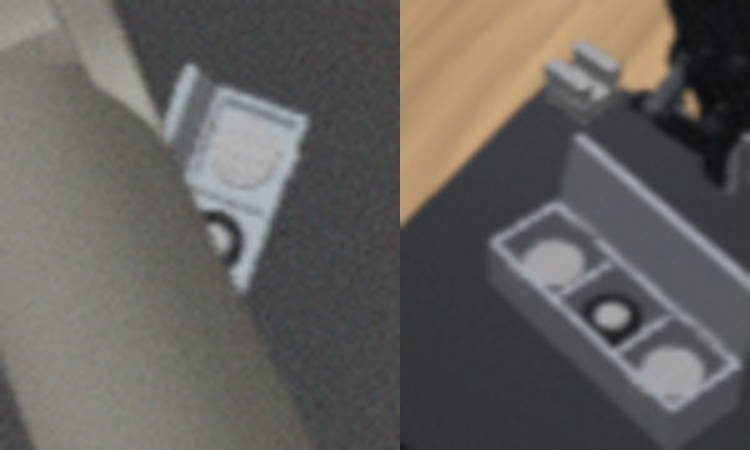

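The closed fingertips stand behind the lid, near (735,185) in the crop, where predicted. I'll push slowly.

>>> carry_out([
  [0,0.4,0,0,-1],
  [0,0.4,0,0,-1],
  [0,0.4,0,0,-1],
  [0,0.4,0,0,-1],
  [0,0.4,0,0,-1],
  [-0.1,0.3,0,0,-1],
  [0,0.15,0,0,-1],
  [0,0.15,0,0,-1],
  [0,0.15,0,0,-1],
  [0,0.15,0,0,-1],
  [0,0.15,0,0,-1],
  [0,0.15,0,0,-1],
])

```text
t: 4.9
eef_pos: [0.5678, 0.0498, 0.1149]
tool_rot: [-0.001, 0.982, -0.187, 0.001]
contact_force: [-1.2, 3.3, 4.3]
gripper_width: 0.001
grasp_force: 2.9
```

```bash
python3 look.py 3
```

```text
tcp px [256.8 188. ] [296.  190.9] case xyz mm [-0.4 53.4 74.9] F [-1.2  3.3  4.3]
```

View pics/crop3.png

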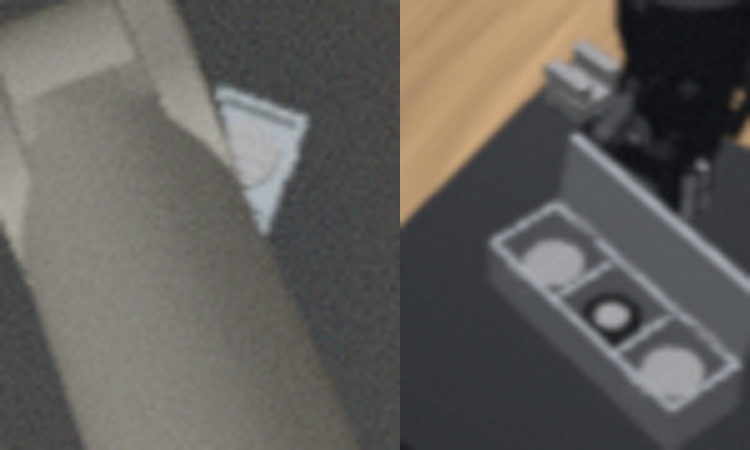

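The fingers are touching the lid and it has started to move. The case itself hasn't shifted (corners (490,243) and (672,410) are unchanged). I'll continue along the arc.

>>> carry_out([
  [0,0.12,-0.04,0,-1],
  [0,0.12,-0.04,0,-1],
  [0,0.12,-0.04,0,-1],
  [0,0.12,-0.04,0,-1],
  [0,0.12,-0.04,0,-1],
  [0,0.12,-0.03,0,-1],
  [0,0.12,0,0,-1],
  [0,0.12,0,0,-1],
])

```text
t: 5.8
eef_pos: [0.5641, 0.0404, 0.1174]
tool_rot: [-0.0, 0.982, -0.187, 0.0]
contact_force: [-1.9, 1.9, 9.1]
gripper_width: -0.001
grasp_force: 4.2
```

```bash
python3 look.py 4
```

```text
tcp px [260.5 189.3] [293.2 192. ] case xyz mm [-0.4 43.3 77.4] F [-1.9  1.9  9.1]
```

View pics/crop4.png

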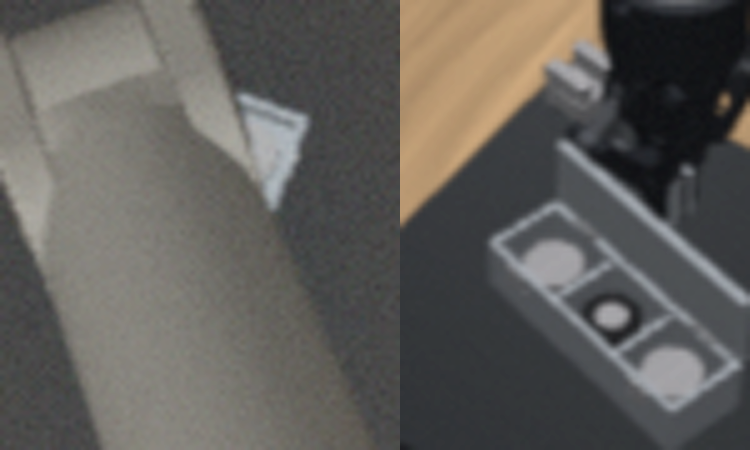

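>>> carry_out([
  [0,0,-0.1,0,-1],
  [0,0,-0.1,0,-1],
  [0,0.1,0,0,-1],
  [0,0.1,0,0,-1],
  [0,0.1,0,0,-1],
])

```text
t: 6.4
eef_pos: [0.5624, 0.0367, 0.1183]
tool_rot: [0.0, 0.982, -0.188, -0.0]
contact_force: [0.2, -0.2, 0.1]
gripper_width: -0.001
grasp_force: 0.0
```

```bash
python3 - <<'E'
from h import *
v=[.5485,0,-.3778]
for a in (104,98,92,86,80): print(a,proj("scene",case(v,lid(np.radians(a),-.077,.048,.004)))[0].round(1), (1e3*np.array(lid(np.radians(a),0,.048,.008))).round(1))
E
```

```text
104 [274.  176.2] [ 0.  43.4 80.6]
98 [272.7 176.6] [ 0.  38.6 82.4]
92 [271.3 177.2] [ 0.  33.7 83.7]
86 [269.9 178. ] [ 0.  28.6 84.4]
80 [268.5 178.9] [ 0.  23.5 84.7]
```

```bash
python3 look.py 5
```

```text
tcp px [261.9 189.9] [292.1 192.5] case xyz mm [-0.6 39.2 78.3] F [ 0.2 -0.2  0.1]
```

View pics/crop5.png

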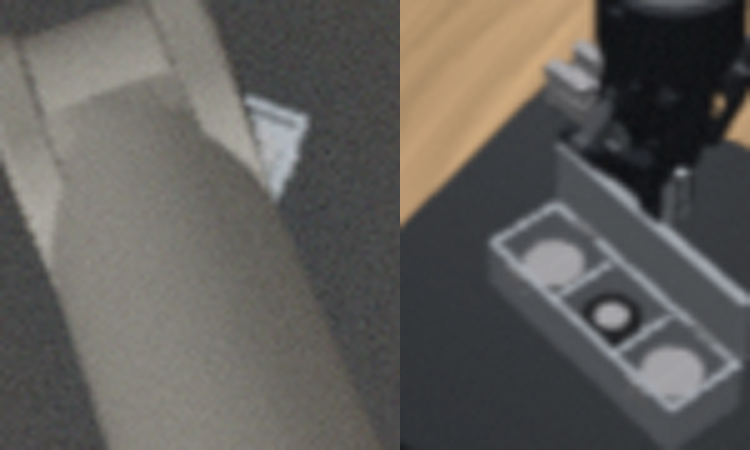

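The lid is near vertical (about 88°) and the case is still in place. I'll keep going in small steps.

>>> carry_out([
  [0,0.12,0,0,-1],
  [0,0.12,0,0,-1],
  [0,0.12,0,0,-1],
  [0,0.12,0,0,-1],
  [0,0.12,0,0,-1],
  [0,0.12,0,0,-1],
])

```text
t: 7.1
eef_pos: [0.5601, 0.0304, 0.1187]
tool_rot: [-0.0, 0.982, -0.188, 0.0]
contact_force: [0.5, 0.9, 1.4]
gripper_width: 0.0
grasp_force: 0.5
```

```bash
python3 - <<'E'
import cv2,numpy as np
from h import *
s=imaging.read_camera("scene")[:,:,::-1]; cv2.imwrite("pics/scene6.png",s)
v=[.5485,0,-.3778]
# lid silhouette at -x end: upper-left corner of lid: find by comparing renders of edge line brightness
g=cv2.GaussianBlur(cv2.cvtColor(s,cv2.COLOR_BGR2GRAY),(0,0),.6).astype(np.float32)
for k in("0","3","4","5","6"):
    g=cv2.GaussianBlur(cv2.imread(f"pics/scene{k}.png",0),(0,0),.6).astype(np.float32); best=[]
    for a in range(50,112,1):
        P=[case(v,lid(np.radians(a),x,.048,.004))  for x in np.r_[np.linspace(-.075,-.045,16),np.linspace(.05,.075,10)]]
        q=proj("scene",P)+[1,.6]; m=cv2.remap(g,q[:,0].astype(np.float32),q[:,1].astype(np.float32),1); best.append((m.mean(),a))
    print(k,[(round(float(m)),a) for m,a in sorted(best)[::-1][:4]])
E
```

```text
0 [(100, 104), (100, 103), (99, 105), (99, 102)]
3 [(105, 101), (105, 102), (104, 100), (103, 103)]
4 [(104, 89), (104, 90), (102, 88), (102, 91)]
5 [(87, 88), (87, 87), (86, 89), (84, 86)]
6 [(81, 79), (81, 80), (80, 78), (78, 81)]
```

The tracking works: the lid is at about 80°. I'll follow the arc down.

>>> carry_out([
  [0,0.13,0.04,0,-1],
  [0,0.13,0.04,0,-1],
  [0,0.13,0.04,0,-1],
  [0,0.13,0.04,0,-1],
  [0,0.13,0.04,0,-1],
  [0,0.13,0.04,0,-1],
  [0,0.13,0.04,0,-1],
  [0,0.13,0.04,0,-1],
  [0,0.13,0.04,0,-1],
  [0,0.13,0.04,0,-1],
])

```text
t: 8.15
eef_pos: [0.5555, 0.0177, 0.1152]
tool_rot: [0.0, 0.982, -0.188, 0.0]
contact_force: [-0.9, -0.9, 4.9]
gripper_width: 0.001
grasp_force: 2.5
```

```bash
cat > trk.py <<'E'
import sys
from h import *
from station import bot
s=imaging.read_camera("scene")[:,:,::-1]; cv2.imwrite(f"pics/scene{sys.argv[1]}.png",s)
v=[.5485,0,-.3778]; g=cv2.GaussianBlur(cv2.cvtColor(s,cv2.COLOR_BGR2GRAY),(0,0),.6).astype(np.float32); best=[]
for a in range(-2,112):
    P=[case(v,lid(np.radians(a),x,.048,.004)) for x in np.r_[np.linspace(-.075,-.045,16),np.linspace(.05,.075,10)]]
    q=(proj("scene",P)+[1,.6]).astype(np.float32); best.append((round(float(cv2.remap(g,q[:,0],q[:,1],1).mean())),a))
print(sorted(best)[::-1][:8])
o=bot.get_obs(); d=o["eef_pos"]-[.5485,0,.04]; a=-.3778
print("yc,z mm",(1e3*(-d[0]*np.sin(a)+d[1]*np.cos(a))).round(1),(1e3*d[2]).round(1),o["contact_force"].round(1))
E
python3 trk.py 7
```

```text
[(110, 3), (110, 2), (110, 1), (109, 4), (109, 0), (108, 5), (108, -1), (106, 6)]
yc,z mm 18.7 75.0 [ 0.2 -1.   4.2]
```

>>> carry_out([
  [0,0.12,0.06,0,-1],
  [0,0.12,0.06,0,-1],
  [0,0.12,0.07,0,-1],
  [0,0.12,0.07,0,-1],
  [0,0.12,0.07,0,-1],
  [0,0.12,0.08,0,-1],
  [0,0.12,0.08,0,-1],
])

```text
t: 8.9
eef_pos: [0.552, 0.0105, 0.1094]
tool_rot: [0.0, 0.982, -0.188, -0.0]
contact_force: [0.7, 0.6, 1.1]
gripper_width: 0.003
grasp_force: 0.5
```

```bash
sed -i 's/range(-2,112)/range(int(sys.argv[2]),int(sys.argv[3]))/' trk.py; python3 trk.py 8 25 80; python3 - <<'E'
import cv2
s=cv2.imread("pics/scene8.png")
cv2.imwrite("pics/crop8.png",cv2.convertScaleAbs(cv2.resize(s[155:245,240:330],None,fx=6,fy=6,interpolation=cv2.INTER_CUBIC),alpha=1.4))
E
```

```text
[(85, 25), (84, 28), (84, 27), (84, 26), (83, 29), (82, 30), (81, 31), (80, 47)]
yc,z mm 10.7 69.3 [ 0.9 -0.2  0.7]
```

View pics/crop8.png

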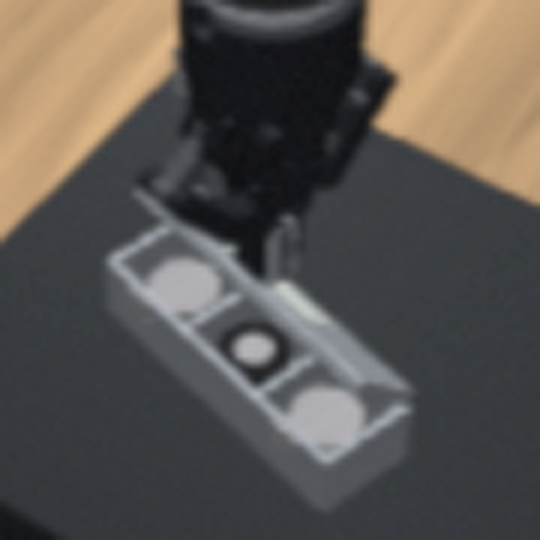

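The lid is at about 47° and the case hasn't moved (its front corner is still at about (294,232) in the full image). I'll continue the arc.

>>> carry_out([
  [0,0.12,0.08,0,-1],
  [0,0.12,0.08,0,-1],
  [0,0.12,0.09,0,-1],
  [0,0.12,0.09,0,-1],
  [0,0.12,0.09,0,-1],
  [0,0.12,0.1,0,-1],
  [0,0.12,0.1,0,-1],
  [0,0.12,0.15,0,-1],
  [0,0.12,0.16,0,-1],
  [0,0.12,0.17,0,-1],
  [0,0.12,0.18,0,-1],
  [0,0.12,0.18,0,-1],
])

```text
t: 10.15
eef_pos: [0.5467, -0.003, 0.0948]
tool_rot: [0.0, 0.982, -0.188, -0.0]
contact_force: [-0.5, 1.2, 0.8]
gripper_width: 0.0
grasp_force: 0.3
```

```bash
python3 trk.py 9 0 40
```

```text
[(111, 2), (111, 1), (110, 3), (110, 0), (109, 4), (108, 5), (106, 6), (103, 7)]
yc,z mm -3.7 54.5 [ 0.9  0.3 -0.3]
```

>>> carry_out([
  [0,0.06,0.15,0,-1],
  [0,0.06,0.15,0,-1],
  [0,0.06,0.15,0,-1],
  [0,0.06,0.15,0,-1],
  [0,0.06,0.15,0,-1],
  [0,0.05,0.1,0,-1],
  [0,0,0.1,0,-1],
  [0,0,0.1,0,-1],
  [0,0,0,0,-1],
])

```text
t: 11.1
eef_pos: [0.5455, -0.0061, 0.0843]
tool_rot: [0.0, 0.982, -0.188, -0.0]
contact_force: [0.0, 0.4, -0.2]
gripper_width: -0.001
grasp_force: 0.0
```

```bash
python3 trk.py 10 0 40
```

```text
[(87, 0), (86, 1), (84, 39), (84, 2), (83, 38), (82, 37), (82, 36), (82, 3)]
yc,z mm -6.7 44.4 [0.3 0.1 0.2]
```

>>> carry_out([
  [0,0,0.05,0,-1],
  [0,0,0.05,0,-1],
  [0,0,0.05,0,-1],
  [0,0,0,0,-1],
])

```text
t: 11.55
eef_pos: [0.5456, -0.006, 0.084]
tool_rot: [0.0, 0.982, -0.188, 0.0]
contact_force: [-4.9, -0.5, 10.8]
gripper_width: -0.0
grasp_force: 5.2
```

There's 10.8 N of support at 44.0 mm, which is the shut height, so the lid is flat shut. Next I'll rise, open the fingers, centre over the case and check.

>>> carry_out([
  [0,0,-1,0,-1],
  [0,0,-2,0,-1],
  [0,0,-3,0,-1],
  [0,-0.3,0,0,1],
  [0.05,-0.35,0,0,1],
  [0,0,0,0,1],
  [0,0,0,0,1],
  [0,0,0,0,1],
])

```text
t: 12.35
eef_pos: [0.5478, -0.0003, 0.1422]
tool_rot: [0.0, 0.982, -0.188, -0.001]
contact_force: [-0.7, 0.1, 0.1]
gripper_width: 0.847
grasp_force: 0.0
```

```bash
python3 trk.py 11 -3 20; python3 - <<'E'
import cv2
s=cv2.imread("pics/scene11.png")
cv2.imwrite("pics/crop11.png",cv2.convertScaleAbs(cv2.resize(s[155:255,235:335],None,fx=6,fy=6,interpolation=cv2.INTER_CUBIC),alpha=1.4))
E
```

```text
[(124, 15), (124, 14), (123, 17), (123, 16), (123, 13), (122, 18), (121, 19), (121, 12)]
yc,z mm -0.6 102.3 [-0.2 -0.4 -0.8]
```

View pics/crop11.png

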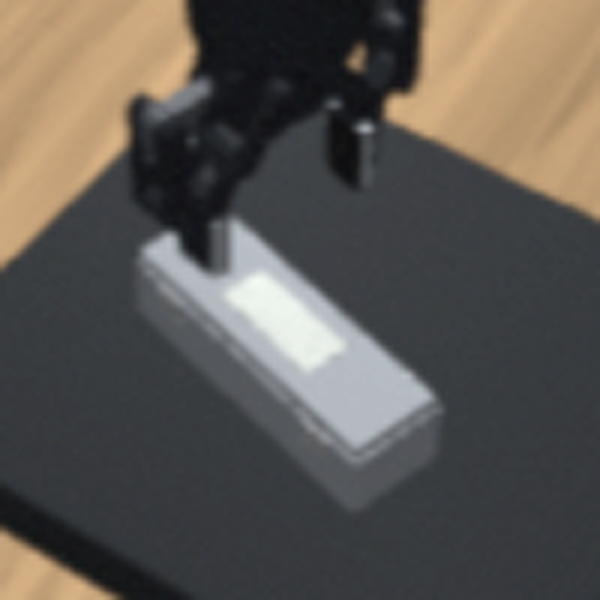

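The lid is shut flat and the label is visible. The lid's top corners are at crop (140,250), (357,458) and (442,405), and its far edge starts near (235,220). I'll refit the pose with these.

```bash
python3 - <<'E'
from h import *
v=[.5485,0,-.3778]
for u,w,p in [(140,252,(-.077,-.024,.044)),(355,460,(.077,-.024,.044)),(440,405,(.077,.024,.044)),(355,512,(.078,-.025,0)),(136,295,(-.078,-.025,0))]:
    q=np.array([(u+.5)/6-.5+235,(w+.5)/6-.5+155]); print(q.round(1),(proj("scene",case(v,p))[0]-q).round(1))
E
```

```text
[257.9 196.6] [-1.3 -0.4]
[293.8 231.2] [-0.6 -1.5]
[307.9 222.1] [-1.1 -1.6]
[293.8 239.9] [-1.1  0.2]
[257.2 203.8] [-0.4  2.6]
```

The residual bias is unchanged, so the case hasn't moved. I'll descend over it.

>>> carry_out([
  [0,-0.06,1,0,1],
  [0,0,1.5,0,1],
  [0,0,1.5,0,1],
  [0,0,1.5,0,1],
  [0,0,1.5,0,1],
  [0,0,1,0,1],
  [0,0,1,0,1],
  [0,0,0.6,0,1],
  [0,0,0.3,0,1],
  [0,0,0,0,1],
])

```text
t: 13.4
eef_pos: [0.5486, 0.0003, 0.0438]
tool_rot: [0.0, 0.982, -0.188, -0.0]
contact_force: [0.1, -0.1, -0.2]
gripper_width: 1.001
grasp_force: 0.0
```

>>> carry_out([
  [0,0,0,0,0.6],
  [0,0,0,0,0.45],
  [0,0,0,0,0.35],
  [0,0,0,0,0.3],
  [0,0,0,0,0.25],
  [0,0,0,0,0.2],
  [0,0,0,0,0.15],
  [0,0,0,0,0.1],
  [0,0,0,0,0.05],
  [0,0,0,0,0.0],
  [0,0,0,0,-0.2],
  [0,0,0,0,-0.2],
], force=40)

```text
t: 14.6
eef_pos: [0.5489, 0.0007, 0.0444]
tool_rot: [-0.0, 0.982, -0.188, 0.0]
contact_force: [-1.0, 2.7, 5.6]
gripper_width: 0.574
grasp_force: 41.3
```

>>> carry_out([
  [0,0,0,0,-1],
  [0,0,-0.1,0,-1],
  [0,0,-0.2,0,-1],
  [0,0,-0.3,0,-1],
  [0,0,-0.4,0,-1],
  [0,0,-0.4,0,-1],
  [0,0,-0.3,0,-1],
  [0,0,-0.2,0,-1],
  [0,0,-0.1,0,-1],
  [0,0,0,0,-1],
], force=50)

```text
t: 15.6
eef_pos: [0.5487, 0.0003, 0.0641]
tool_rot: [-0.0, 0.982, -0.188, 0.0]
contact_force: [-0.7, 0.3, -6.4]
gripper_width: 0.579
grasp_force: 52.7
```

The full weight (6.4 N) is on the grip. I'll lift on.

>>> carry_out([
  [0,0,-0.4,0,-1],
  [0,0,-0.8,0,-1],
  [0,0,-1.2,0,-1],
  [0,0,-1.5,0,-1],
  [0,0,-1.7,0,-1],
  [0,0,-1.7,0,-1],
  [0,0,-1.5,0,-1],
  [0,0,-1.2,0,-1],
  [0,0,-0.8,0,-1],
  [0,0,-0.5,0,-1],
  [0,0,-0.2,0,-1],
  [0,0,0,0,-1],
])

```text
t: 16.8
eef_pos: [0.5484, 0.0003, 0.1788]
tool_rot: [0.0, 0.982, -0.188, -0.0]
contact_force: [0.4, -0.0, -6.1]
gripper_width: 0.573
grasp_force: 52.9
```

>>> carry_out([
  [0,0,-0.5,0,-1],
  [0,0,-0.5,0,-1],
  [0,0,-0.3,0,-1],
  [0,0,-0.1,0,-1],
  [0,0,0,0,-1],
  [0,0,0,0,-1],
  [0,0,0,0,-1],
  [0,0,0,0,-1],
])

```text
t: 17.6
eef_pos: [0.5485, 0.0003, 0.1928]
tool_rot: [0.0, 0.982, -0.188, -0.0]
contact_force: [0.3, -0.0, -6.5]
gripper_width: 0.576
grasp_force: 53.0
```

```bash
python3 - <<'E'
import cv2
from station import bot,imaging
s=imaging.read_camera("scene")[:,:,::-1]
cv2.imwrite("pics/crop12.png",cv2.convertScaleAbs(cv2.resize(s[110:280,200:380],None,fx=3.4,fy=3.4,interpolation=cv2.INTER_CUBIC),alpha=1.3))
o=bot.get_obs(); print(o["eef_pos"],o["torque"],o["contact_force"],abs(o["joint_vel"]).max(),o["grasp_force"])
E
```

```text
[5.48505878e-01 2.93356215e-04 1.92856338e-01] [ 0.00896665  0.03170361 -0.03201976] [-0.33742615  1.09564015 -6.25299839] 0.0028944753421703646 52.99624800682068
```

View pics/crop12.png

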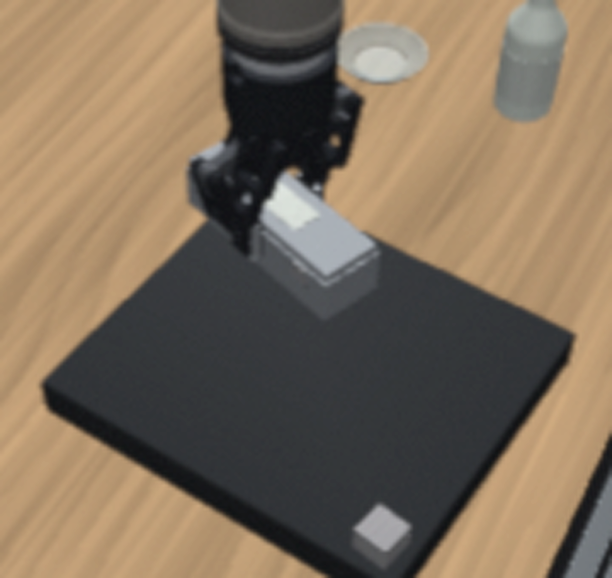

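The case is held well clear of the plate with the lid shut. The lid corners are at crop (325,277) and (378,244), and the bottom corner is at (325,319). I'll check that it's level, then hand in.

```bash
python3 - <<'E'
from h import *
v=[.5485,0.0003,-.3778]
for u,w,p in [(325,277,(.077,-.024,.044)),(378,244,(.077,.024,.044)),(325,319,(.078,-.025,0)),(378,285,(.078,.025,0))]:
    q=np.array([(u+.5)/3.4-.5+200,(w+.5)/3.4-.5+110]); P=case(v,p)+[0,0,.1484]; print(q.round(1),(proj("scene",P)[0]-q).round(1), (proj("scene",P+[0,0,.005])[0]-proj("scene",P)[0]).round(1))
E
```

```text
[295.2 191.1] [-0.2 -0.4] [ 0.1 -1.5]
[310.8 181.4] [-0.5 -0.3] [ 0.1 -1.5]
[295.2 203.5] [-0.8  0.3] [ 0.1 -1.4]
[310.8 193.5] [-1.   0.3] [ 0.1 -1.4]
```

The case is level within about 1 mm at its end, so I'm handing in.

```bash
python3 -c "
from station import bot
print(bot.hand_in())"
```

```text
the job is handed in; nothing more can be done
None
```

I swung the lid fully shut and handed in with the arm holding the case level and still about 15 cm above the plate; it stayed put while the lid closed, and I saw nothing else disturbed.

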